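Load a cassette under the reader's spring gate

ROBOT

A 6-joint arm with a two-finger parallel gripper is mounted at the origin on the work surface. World frame = base frame: x ahead of the robot, y to its left, z up, the work surface at z = 0. Lengths are in m, angles in rad, forces in N, time in s.
With the tool pointing down it reaches from about 0.4 to 0.825 m from the base axis. Payload 7 kg.
Tool frame: the origin (TCP) lies at the very end of the fingers, on their centre line; the grasp point (between the pads) lies 19 mm behind it; z points along the fingers, y is the line along which they close (so a half turn about z gives the same grasp; the last joint's range is limited). The gripper opens to 88 mm and grips with 3 to 60 N. Pads are 19 mm wide; open, the fingers measure 130 mm over their backs; the gripper's body (78 mm by 193 mm) begins 47 mm behind the grasp point.
Start: joints at [-0.97, 0.359, 0.012, 0, -1.224, -0.288], TCP at [0.208, -0.642, 0.227] pointing down, gripper open.
Joint ranges: [-3.07, 3.07], [-1.43, 2.12], [-1.02, 1.25], [-3.03, 1.67], [-3.05, -0], [-3.03, 3.03]. Speed limits (rad/s): [2.39, 2.39, 3.01, 3.14, 3.14, 3.14].

INTERFACE

Orientations are given as [roll, pitch, yaw] about the fixed x, y, z axes, in that order (R = Rz(yaw) Ry(pitch) Rx(roll)).
In Python, from station import arm gives the robot as it stands. The module is installed in compiled form; this text tells all that it offers.
- The arm moves only by the shell command python3 -m crank 'ROWS' [FORCE]. ROWS is JSON, a list of rows, each an object of numbers: "dx", "dy", "dz": the shift along the world's x, y, z in m; "twist": the turn about the world's z in degrees; "grip": the opening, from -1 (shut) to 1 (fully open). A call has exactly 5 rows; each row is the pose to reach, as a shift and turn from the pose commanded when the call began; what a row does not reach only later rows make up. A row lasts 1/12 s, in which the tool goes at most 41.7 mm and 7.16 degrees, less where a joint would pass 70% of its speed; a pose out of reach is approached as far as the arm can. A call with a gripper value outside its range is refused whole. The fingers move at their own pace and stop on an object; FORCE is the grip in N (left out, the last holds). Time passes only in rows, so rows that repeat a pose let the fingers close, or fill a call up. It gives the time, the measured TCP pose, the force, the opening and the grip force at its end, in the units of the state.
- arm.get_state(): the state, without advancing time (a new reading comes with each control period).
- arm.grab_frame(name): name is "scene" or "top"; returns the picture (400x640x3 uint8, red, green, blue); there is no depth.
- arm.get_calibration(name): a dict with "fx", "fy", "cx", "cy" (pixels), "k1" (the pictures are not rectified: a ray, as slopes to the right and down, at radius r is drawn at 1 + k1 r^2 times it, then the intrinsics apply), "cam_to_world" (4x4, takes a point from camera to world coordinates). Camera axes: x right, y down, z forward; pixel columns grow to the right and rows downward; lengths in m; the calibration is good to about 2 mm. A picture is of the moment at which its call begins. get_calibration takes no time and is no camera call.
- arm.job_done(): hands the job in; it is judged then, once.
The state is a dict: "t": time; "q": joint angles; "qd": joint speeds; "joint_efforts": joint torques, N m; "eef_pos": TCP position; "ee_rot": TCP orientation; "force": force on the tool from outside, world axes, zero at the start; "moment": the same for the moment, N m; "width": finger opening in m; "gripper_force": force on a finger pad.
Only numpy, scipy, OpenCV 4.12 (cv2) and the standard library are available. Lean on these libraries where they do the work, as an engineer would, in place of code of your own. Each camera call takes 0.05 s, during which the arm holds its last target. There are 200 camera calls.

TASK

Load the orange specimen cassette into the cassette reader: with one fingertip press the blue paddle down to swing the spring-closed gate well open and hold it there, while the other fingertip pushes the cassette along its channel, under the gate, until it is fully home against the stop. Only when it is home let go of the paddle so that the gate springs shut behind the cassette, and move clear. Do not pinch or lift the cassette, and leave the two black caps and the oil bottle where they stand.

Things in the scene. Friction and masses are not known exactly. Their poses are not given: they have to be found in the camera images.
- reader: White cassette reader fixed to the table, 310 x 150 mm. Origin: on the table, below the gate's hinge line. Own x = direction in which the cassette is pushed in, y = left, towards the paddle, z up. Deck 30 mm above the table, its front edge at x = -120 mm. Channel for the cassette along x, centred on y = -44 mm, between rails 6 mm high, 39 mm apart inside. White housing 50 mm high from x = 110 mm on
- stop (a point): Foot of the dark stop's front face, at the channel's end, on the deck: reader x = 100, y = -44, z = 30 mm. The cassette is fully home when its front touches this face
- gate (a joint): Rocker turning about the reader's x axis: blue paddle on the left, gate on the right. 0 = shut, grows as the paddle is pressed, end stop 0.75 rad. The lip just clears the cassette at 0.25 rad; well open is 0.42 rad or more. A spring shuts it: about 2 N on the paddle 26 mm from the hinge starts it, about 6 N at 0.6 rad
- hinge_mid (a point): Point on the rocker's hinge line, reader x = 0, y = 0, 34 mm above the table; the steel hinge rod, 8 mm thick, runs along the reader's x through it
- paddle_mid (a point): Middle of the blue paddle's top face (moves with it; 49 mm above the table at rest). Flat plate 4 mm thick, reader x -113 to 47 mm, 6 to 46 mm out from the hinge. Shut, it slopes up outwards by 0.55 rad (outer edge 60 mm above the table). At 0.55 rad it is level, top face 36 mm above the table, 6 mm above the deck. A fingertip can slide along it in x while pressing
- lip (a point): Lower edge of the gate's red front lip at mid-channel (moves with the gate). The lip is at reader x = 48 to 52 mm; shut, it ends 2 mm above the deck and blocks the cassette's body, with a notch here for the tongue. Behind it a clear roof covers the channel to x = 105 mm, top 48 mm above the table when shut, about 85 mm at 0.6 rad
- cassette: Loose orange specimen cassette, about 60 g, in the channel before the gate, axes along the reader's. Origin: centre of the underside of its body (45 mm long, 36 mm wide, 9 mm high). A tongue 14 mm wide, 6 mm high runs back to a push plate 26 mm wide, 12 mm high. Home, the origin is at reader x = 77.5 mm, the body behind the lip, tongue and plate sticking out through the notch
- push_face (a point): Centre of the rear face of the cassette's push plate, 57.5 mm behind the cassette's origin, 6 mm above the deck: the face to push on, in +x. With the cassette home it is at reader x = 20 mm
- cap_a: Bystander: black eyepiece cap, 40 mm across, 45 mm high, on the table right of the reader; origin at the centre of its underside
- cap_b: Bystander: the same black cap, left of the reader; origin at the centre of its underside
- oil: Bystander: small amber oil bottle, 30 mm across, 65 mm high, right of the reader; origin at the centre of its underside

How it is judged:
On the way, in this order (a step that is already met when the one before it is completed fails the run):
1. a fingertip holds the paddle down and the gate well open (0.42 rad or more) with the cassette still in front of it (value of joint gate above 0.42 rad and contact force between the fingers and gate above 0.3 N and x of cassette in the frame of reader below 0.0285 m), for 0.1 s.
2. the cassette is pushed home to within 3 mm of the stop while a fingertip still holds the gate well open (value of joint gate above 0.42 rad and contact force between the fingers and gate above 0.3 N and x of cassette in the frame of reader above 0.0745 m), for 0.05 s.
At the end, for the whole second after the job is handed in: The cassette lies flat on the deck in its channel, within 3 mm of the stop, at rest, and the gate has sprung shut behind it (under 0.06 rad) (x of cassette in the frame of reader between 0.0745 and 0.0795 m and y of cassette in the frame of reader between -0.048 and -0.04 m and z of cassette in the frame of reader between 0.028 and 0.032 m and value of joint gate below 0.06 rad and linear speed of cassette below 0.01 m/s); the robot touches nothing.
It fails at once if the gate came down (under 0.30 rad) with the cassette part-way under it (x of cassette in the frame of reader between 0.0315 and 0.0735 m and value of joint gate below 0.3 rad).
It fails at once if the cassette was lifted (6 mm) or tipped (z of cassette in the frame of reader above 0.036 m or angle between cassette's own z axis and vertical above 0.2 rad).
It fails at once if a cap or the oil bottle was disturbed (moved 15 mm or tipped) (distance of any of cap_a, cap_b, oil from where it was at the start of the episode above 0.015 m or angle between any of cap_a, cap_b, oil's own z axis and vertical above 0.3 rad).
It also fails if it takes over 35 s, if anything falls off the work surface, if the arm or the gripper's body presses on something with over 40 N, if the wrist force passes 120 N, or if a joint passes its speed limit or range.

## Working session

There is one attempt and no reset: what is moved stays moved. The work goes in short steps, Python scripts to look and compute and a shell command to move; the robot and the scene stay as the last step left them, time stands still between calls to the robot, and variables do not carry over. Pictures are saved under pics/ and viewed, at most 10 in all, crops included, and the job is handed in when it is done.

```bash
mkdir -p pics; python3 - <<'E'
from station import arm
import cv2,json
s=arm.get_state(); print(s['t'],s['eef_pos'],s['ee_rot'],s['width'],s['force'])
for n in("scene","top"):
    im=arm.grab_frame(n); cv2.imwrite(f"pics/{n}0.png",im[:,:,::-1]); c=arm.get_calibration(n); print(n,c)
E
```

```text
0.0 [ 0.20753511 -0.64178214  0.22561909] [ 3.13990773e+00 -1.86932272e-04 -2.82886034e+00] 0.08748835703279172 [ 1.18366553  0.44285209 -0.24951075]
scene {'fx': 366.84513151849114, 'fy': 366.84513151849114, 'cx': 324.62518949382047, 'cy': 200.85841726146043, 'k1': 0.02592630976298395, 'cam_to_world': array([[ 0.68749876,  0.60765992, -0.39761146,  0.86566121],
       [ 0.72618119, -0.57718148,  0.373527  , -0.25736971],
       [-0.00251658, -0.54553732, -0.83808276,  0.63209579],
       [ 0.        ,  0.        ,  0.        ,  1.        ]])}
top {'fx': 463.00640959525424, 'fy': 463.00640959525424, 'cx': 313.9927345854223, 'cy': 196.79561005925171, 'k1': -0.0918471638152209, 'cam_to_world': array([[-0.02504505, -0.99555555,  0.0907849 ,  0.48679659],
       [-0.99960991,  0.02606245,  0.01003836,  0.01301824],
       [-0.01235983, -0.09049808, -0.99581993,  1.0173325 ],
       [ 0.        ,  0.        ,  0.        ,  1.        ]])}
```

View pics/top0.png

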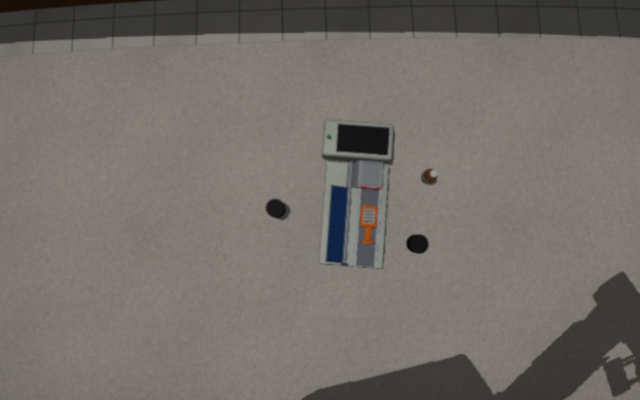

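View pics/scene0.png

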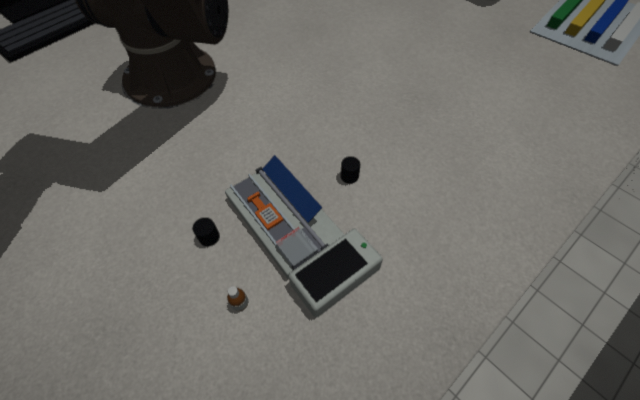

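```bash
cat > h.py <<'E'
import cv2,numpy as np
from station import arm
def ray(n,uv):
    c=arm.get_calibration(n); d=(np.array(uv,float)-[c['cx'],c['cy']])/[c['fx'],c['fy']]
    p=d.copy()
    for _ in range(20): p=d/(1+c['k1']*(p@p))
    T=c['cam_to_world']; return T[:3,3],T[:3,:3]@np.r_[p,1]
def onz(n,uv,z):
    o,v=ray(n,uv); return o+v*(z-o[2])/v[2]
def mask(im,k):
    h=cv2.cvtColor(im,cv2.COLOR_RGB2HSV)
    lo,hi={'orange':((5,170,120),(20,255,255)),'blue':((105,150,40),(125,255,255))}[k]
    m=cv2.inRange(h,lo,hi); n,l,s,c=cv2.connectedComponentsWithStats(m)
    return m
def big(m): return max(cv2.findContours(m,cv2.RETR_EXTERNAL,cv2.CHAIN_APPROX_NONE)[0],key=cv2.contourArea)
E
python3 - <<'E'
from h import *
for n in('top','scene'):
    im=cv2.imread(f'pics/{n}0.png')[:,:,::-1].copy()
    for k in('orange','blue'):
        c=big(mask(im,k)); r=cv2.minAreaRect(c); b=cv2.boxPoints(r); print(n,k,cv2.contourArea(c),b.round(1).tolist())
        if n=='top':
            for p in b: print(onz(n,p,.04).round(4))
t=cv2.imread('pics/top0.png')[110:280,305:445]
s=cv2.imread('pics/scene0.png')[145:320,180:390]
t=cv2.resize(t,None,fx=3.2,fy=3.2,interpolation=cv2.INTER_CUBIC)
cv2.imwrite('pics/topz.png',t); print(t.shape)
E
```

```text
top orange 372.0 [[358.5, 241.6999969482422], [361.1000061035156, 205.1999969482422], [376.6000061035156, 206.3000030517578], [374.0, 242.8000030517578]]
[ 0.4787 -0.0683  0.04  ]
[ 0.5555 -0.0764  0.04  ]
[ 0.5523 -0.1091  0.04  ]
[ 0.4755 -0.1009  0.04  ]
top blue 952.5 [[326.79998779296875, 260.29998779296875], [332.1000061035156, 186.60000610351562], [346.20001220703125, 187.6999969482422], [340.8999938964844, 261.3999938964844]]
[ 0.4414 -0.0007  0.04  ]
[ 0.5965 -0.0161  0.04  ]
[ 0.5936 -0.0459  0.04  ]
[ 0.4386 -0.0301  0.04  ]
scene orange 390.0 [[248.0, 203.39999389648438], [262.20001220703125, 192.39999389648438], [281.8999938964844, 217.6999969482422], [267.70001220703125, 228.8000030517578]]
scene blue 1231.0 [[261.3999938964844, 167.8000030517578], [276.1000061035156, 155.1999969482422], [322.20001220703125, 208.89999389648438], [307.3999938964844, 221.5]]
(544, 448, 3)
```

View pics/topz.png

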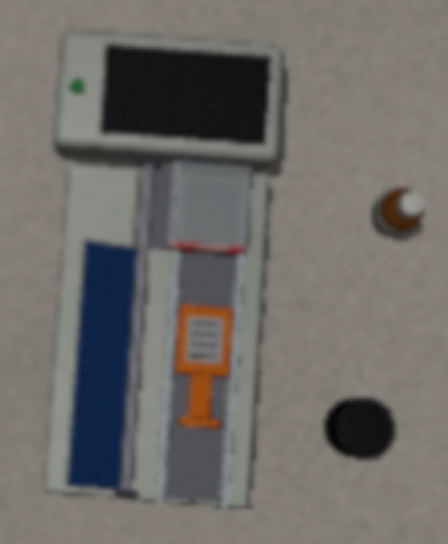

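```bash
cat >> h.py <<'E'
def fit(A,B):
    A,B=np.array(A),np.array(B); a,b=A-A.mean(0),B-B.mean(0)
    th=np.arctan2((a[:,0]*b[:,1]-a[:,1]*b[:,0]).sum(),(a*b).sum()); R=np.array([[np.cos(th),-np.sin(th)],[np.sin(th),np.cos(th)]])
    return th,R,B.mean(0)-R@A.mean(0)
E
python3 - <<'E'
from h import *
z=lambda u,v:(305+(u+.5)/3.2-.5,110+(v+.5)/3.2-.5)
P=[((-120,75,30),z(45,490)),((-120,-75,30),z(250,507)),((190,75,50),z(62,32)),((190,-75,50),z(283,45)),((110,75,50),z(55,153)),((110,-75,50),z(277,162)),
((50,-24.5,32),z(172,246)),((50,-62,32),z(245,251))]
A=[np.array(p[:2])/1e3 for p,_ in P]; B=[onz('top',uv,p[2]/1e3)[:2] for p,uv in P]
th,R,t=fit(A,B); print('yaw',th,'t',t); print(((np.array(B)-t)@R*1e3).round(1).tolist())
im=cv2.imread('pics/top0.png')[:,:,::-1].copy()
c=cv2.boxPoints(cv2.minAreaRect(big(mask(im,'orange'))))
print('cass',[((onz('top',p,.0395)[:2]-t)@R*1e3).round(1).tolist() for p in c])
for n,zz in((1,.039),(2,.039)): pass
c=cv2.boxPoints(cv2.minAreaRect(big(mask(im,'blue'))))
print('padl',[((onz('top',p,.049)[:2]-t)@R*1e3).round(1).tolist() for p in c])
# second view: deck/hinge cross-check via scene orange centroid
for n in('top','scene'):
    im=cv2.imread(f'pics/{n}0.png')[:,:,::-1].copy(); m=cv2.moments(mask(im,'orange'),True)
    print(n,((onz(n,(m['m10']/m['m00'],m['m01']/m['m00']),.039)[:2]-t)@R*1e3).round(1))
    m=cv2.moments(mask(im,'blue')[150:,:400] if n=='scene' else mask(im,'blue'),True); o=150 if n=='scene' else 0
    print(n,'blue',((onz(n,(m['m10']/m['m00'],m['m01']/m['m00']+o),.049)[:2]-t)@R*1e3).round(1))
E
```

```text
yaw -0.08379928073247672 t [ 0.54595234 -0.05786274]
[[-115.5, 64.9], [-118.9, -71.1], [188.5, 71.1], [188.3, -76.6], [106.5, 71.1], [109.0, -75.8], [51.3, -10.5], [50.8, -59.5]]
cass [[-66.1, -16.1], [11.1, -17.7], [10.7, -50.6], [-66.6, -48.8]]
padl [[-108.5, 48.4], [45.9, 46.0], [45.4, 16.4], [-108.9, 19.1]]
top [-30.2 -33.2]
top blue [-32.4  32.5]
scene [-23.3 -34.8]
scene blue [-23.5  31.4]
```

```bash
python3 -m crank '[{"dx":0.015,"dy":0.037,"dz":0,"twist":-6,"grip":0.2},{"dx":0.03,"dy":0.074,"dz":0,"twist":-12,"grip":0.2},{"dx":0.045,"dy":0.111,"dz":0,"twist":-18,"grip":0.2},{"dx":0.06,"dy":0.148,"dz":0,"twist":-23.8,"grip":0.2},{"dx":0.075,"dy":0.185,"dz":0,"twist":-23.8,"grip":0.2}]'
```

```text
t: 0.52
eef_pos: [0.2827, -0.4554, 0.226]
ee_rot: [3.141, -0.001, 3.032]
force: [1.8, 0.4, 0.6]
width: 0.06
gripper_force: 0.0
```

```bash
python3 -m crank '[{"dx":0.015,"dy":0.037,"dz":0,"twist":0,"grip":0.2},{"dx":0.03,"dy":0.074,"dz":0,"twist":0,"grip":0.2},{"dx":0.045,"dy":0.111,"dz":0,"twist":0,"grip":0.2},{"dx":0.06,"dy":0.148,"dz":0,"twist":0,"grip":0.2},{"dx":0.075,"dy":0.185,"dz":0,"twist":0,"grip":0.2}]'
```

```text
t: 0.93
eef_pos: [0.3577, -0.2704, 0.2265]
ee_rot: [3.141, 0.0, 3.039]
force: [1.7, 1.0, 0.3]
width: 0.0525
gripper_force: 0.0
```

Tracking is good. On to above the start point, lowering to 0.12.

```bash
python3 -m crank '[{"dx":0.015,"dy":0.037,"dz":0},{"dx":0.031,"dy":0.074,"dz":0},{"dx":0.047,"dy":0.111,"dz":0},{"dx":0.063,"dy":0.148,"dz":0},{"dx":0.078,"dy":0.185,"dz":0}]'; python3 -m crank '[{"dx":0.011,"dy":0.02,"dz":0},{"dx":0.022,"dy":0.04,"dz":-0.02},{"dx":0.022,"dy":0.04,"dz":-0.055},{"dx":0.022,"dy":0.04,"dz":-0.09},{"dx":0.022,"dy":0.04,"dz":-0.12}]'
python3 - <<'E'
from h import *
for n in("scene","top"):
    im=arm.grab_frame(n); cv2.imwrite(f"pics/{n}1.png",im[:,:,::-1])
print(arm.get_state()['eef_pos'])
t=cv2.imread('pics/top1.png')[170:290,300:420]; s=cv2.imread('pics/scene1.png')[130:270,190:330]
cv2.imwrite('pics/c1.png',np.hstack([cv2.resize(a,(400,400),interpolation=cv2.INTER_CUBIC) for a in(t,s)]))
E
```

```text
[ 0.35940666 -0.26807174  0.22686234]invalid input at $[0]: expected keys dx, dy, dz, twist, grip
invalid input at $[0]: expected keys dx, dy, dz, twist, grip
```

View pics/c1.png

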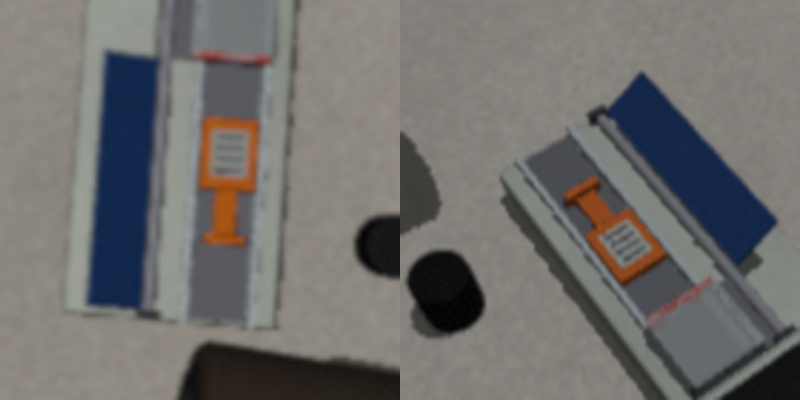

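The view shows the reader untouched, with the cassette's plate at crop (225,238), and the gripper still short of it: both moves were refused because every key is required. I'll resend them with all keys.

```bash
python3 -m crank '[{"dx":0.015,"dy":0.037,"dz":0,"twist":0,"grip":0.2},{"dx":0.031,"dy":0.074,"dz":0,"twist":0,"grip":0.2},{"dx":0.047,"dy":0.111,"dz":0,"twist":0,"grip":0.2},{"dx":0.063,"dy":0.148,"dz":0,"twist":0,"grip":0.2},{"dx":0.078,"dy":0.185,"dz":0,"twist":0,"grip":0.2}]'; python3 -m crank '[{"dx":0.01,"dy":0.02,"dz":0,"twist":0,"grip":0.2},{"dx":0.02,"dy":0.037,"dz":-0.02,"twist":0,"grip":0.2},{"dx":0.02,"dy":0.037,"dz":-0.055,"twist":0,"grip":0.2},{"dx":0.02,"dy":0.037,"dz":-0.09,"twist":0,"grip":0.2},{"dx":0.02,"dy":0.037,"dz":-0.12,"twist":0,"grip":0.2}]'
python3 - <<'E'
from h import *
for n in("scene","top"):
    im=arm.grab_frame(n); cv2.imwrite(f"pics/{n}2.png",im[:,:,::-1])
s=arm.get_state();print(s['eef_pos'],s['ee_rot'],s['width'],s['force'])
t=cv2.imread('pics/top2.png')[170:290,300:420]; s=cv2.imread('pics/scene2.png')[130:270,190:330]
cv2.imwrite('pics/c2.png',np.hstack([cv2.resize(a,(400,400),interpolation=cv2.INTER_CUBIC) for a in(t,s)]))
E
```

```text
t: 1.45
eef_pos: [0.4359, -0.0857, 0.2267]
ee_rot: [3.141, 0.0, 3.038]
force: [1.5, -0.7, -0.6]
width: 0.0527
gripper_force: 0.0
t: 1.87
eef_pos: [0.4551, -0.0501, 0.1047]
ee_rot: [3.141, -0.001, 3.04]
force: [0.3, 0.6, -0.3]
width: 0.0526
gripper_force: 0.0
[ 0.45211818 -0.05120654  0.10244899] [-3.1387753  -0.00862708  3.03810374] 0.05257565635740715 [-0.49305569  0.63587274  0.4698126 ]
```

View pics/c2.png

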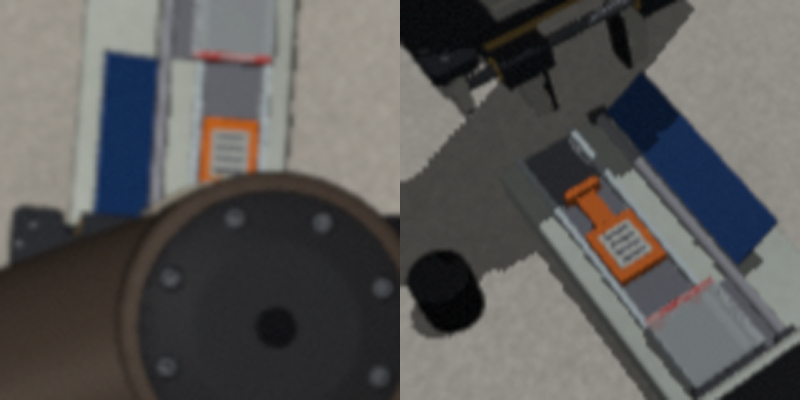

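```bash
python3 - <<'E'
from h import *
for k in range(2):
    s=arm.get_state();print(s['t'],s['eef_pos'],s['ee_rot'],s['qd'].round(3) if hasattr(s['qd'],'round') else s['qd'])
    arm.grab_frame('top')
for uv in((243.2,166.8),(269.8,152.8)): print(onz('scene',uv,.105))
s=cv2.imread('pics/scene2.png')[120:190,215:295]
cv2.imwrite('pics/c3.png',cv2.resize(s,(800,600)[:1]+(700-100,),interpolation=cv2.INTER_CUBIC))
E
```

```text
1.9667 [ 0.45211818 -0.05120654  0.10244899] [-3.1387753  -0.00862708  3.03810374] [-0.004 -0.063  0.095  0.033 -0.106 -0.002]
2.0167 [ 0.45414214 -0.05101436  0.10518606] [-3.13936035 -0.00489334  3.0387439 ] [-0.003 -0.049  0.064  0.021 -0.033 -0.001]
[ 0.45955656 -0.07914397  0.105     ]
[ 0.46686955 -0.02306174  0.105     ]
```

View pics/c3.png

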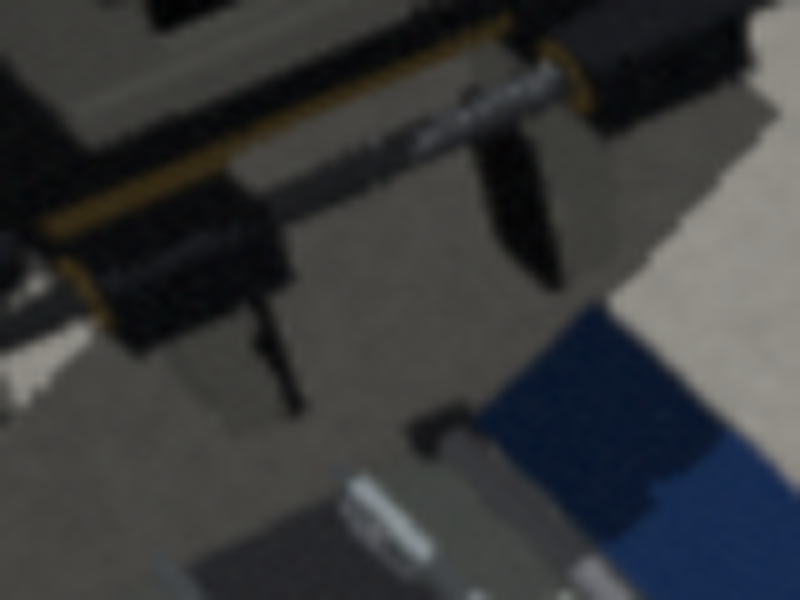

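```bash
python3 - <<'E'
from h import *
th=-.102; R=np.array([[np.cos(th),-np.sin(th)],[np.sin(th),np.cos(th)]])
tcp=np.array([.4552,-.0502])
for u,v in((228,430),(300,412),(560,288),(622,265)):
    p=onz('scene',(215+u/10-.45,120+v/8.571-.45),.105)[:2]; print(((p-tcp)@R*1e3).round(1))
E
```

```text
[  6.6 -40.2]
[ 10.4 -27.4]
[10.4 28.8]
[12.  41.7]
```

```bash
python3 - <<'E'
from h import *
th=-.102; R=np.array([[np.cos(th),-np.sin(th)],[np.sin(th),np.cos(th)]])
o=R@np.array([.5499,.0083]); print('origin',o)
for name,u,v,z in(('plate r',565,190,.042),('plate l',597,178,.042),('pad near',640,72,.06),('pad far',775,220,.06),('deck c',502,178,.03),('body front r',628,283,.039),('body front l',664,262,.039),('body rear r',588,246,.039)):
    p=onz('scene',(190+(u-400)/2.857-.33,130+v/2.857-.33),z)[:2]; print(name,((p-o)@R*1e3).round(1))
for name,u,v,z in(('plate r',243,245,.042),('plate l',205,243,.042),('pad near out',88,304,.06),('pad far out',107,52,.06),('body fl',203,118,.039),('body fr',258,120,.039),('deck l',67,310,.03),('deck r',277,327,.03)):
    p=onz('top',(300+u*.3-.35,170+v*.3-.35),z)[:2]; print('top',name,((p-o)@R*1e3).round(1))
E
```

```text
origin [ 0.54788703 -0.04773573]
plate r [-67.7 -54.7]
plate l [-62.8 -32.3]
pad near [-109.6   36. ]
pad far [47.5 36.6]
deck c [-111.3  -81.6]
body front r [ 17.1 -59.4]
body front l [ 18.3 -32.3]
body rear r [-22.3 -65.1]
top plate r [-67.6 -57. ]
top plate l [-68.1 -33. ]
top pad near out [-110.9   37.9]
top pad far out [45.7 37.7]
top body fl [ 10.7 -26.6]
top body fr [ 12.1 -61.5]
top deck l [-117.1   50.4]
top deck r [-117.8  -83.5]
```

```bash
python3 -m crank '[{"dx":0,"dy":0.005,"dz":0,"twist":0,"grip":0.41},{"dx":0,"dy":0.005,"dz":-0.01,"twist":0,"grip":0.41},{"dx":0,"dy":0.005,"dz":-0.02,"twist":0,"grip":0.41},{"dx":0,"dy":0.005,"dz":-0.03,"twist":0,"grip":0.41},{"dx":0,"dy":0.005,"dz":-0.04,"twist":0,"grip":0.41}]'; python3 -m crank '[{"dx":0,"dy":0,"dz":-0.007,"twist":0,"grip":0.41},{"dx":0,"dy":0,"dz":-0.014,"twist":0,"grip":0.41},{"dx":0,"dy":0,"dz":-0.021,"twist":0,"grip":0.41},{"dx":0,"dy":0,"dz":-0.025,"twist":0,"grip":0.41},{"dx":0,"dy":0,"dz":-0.025,"twist":0,"grip":0.41}]'; python3 - <<'E'
from h import *
im=arm.grab_frame("scene"); cv2.imwrite("pics/scene3.png",im[:,:,::-1])
s=arm.get_state();print(s['eef_pos'],s['force'])
cv2.imwrite('pics/c4.png',cv2.resize(im[130:270,190:330,::-1],(600,600),interpolation=cv2.INTER_CUBIC))
E
```

```text
t: 2.48
eef_pos: [0.4575, -0.0446, 0.0685]
ee_rot: [3.14, 0.004, 3.039]
force: [-0.3, 0.3, -0.9]
width: 0.0617
gripper_force: 0.0
t: 2.9
eef_pos: [0.4565, -0.0449, 0.0416]
ee_rot: [3.141, 0.001, 3.039]
force: [1.5, -0.1, 3.4]
width: 0.0618
gripper_force: 1.5
[ 0.45656214 -0.0449975   0.04184961] [0.73315416 1.12832077 3.35494041]
```

View pics/c4.png

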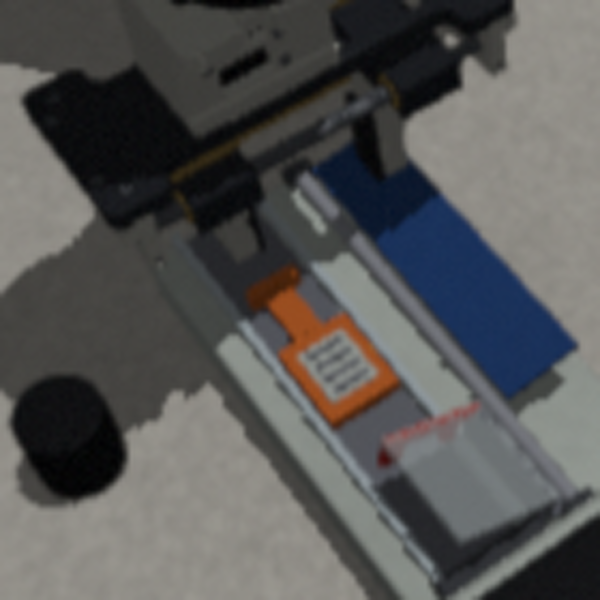

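The view shows the paddle finger on the blue plate near (385,170), the channel finger at (245,245) between the rails with a gap behind the push plate at (270,290), and the gate part-open. Next I press to z ≈ 0.035.

```bash
python3 -m crank '[{"dx":0,"dy":0,"dz":-0.003,"twist":0,"grip":0.41},{"dx":0,"dy":0,"dz":-0.006,"twist":0,"grip":0.41},{"dx":0,"dy":0,"dz":-0.006,"twist":0,"grip":0.41},{"dx":0,"dy":0,"dz":-0.006,"twist":0,"grip":0.41},{"dx":0,"dy":0,"dz":-0.006,"twist":0,"grip":0.41}]'; python3 - <<'E'
from h import *
im=arm.grab_frame("scene"); cv2.imwrite("pics/scene4.png",im[:,:,::-1])
s=arm.get_state();print(s['eef_pos'],s['force'])
cv2.imwrite('pics/c5.png',cv2.resize(im[130:270,190:330,::-1],(600,600),interpolation=cv2.INTER_CUBIC))
E
```

```text
t: 3.37
eef_pos: [0.4565, -0.0449, 0.0359]
ee_rot: [3.141, 0.001, 3.039]
force: [3.2, 2.5, 5.2]
width: 0.0617
gripper_force: 2.5
[ 0.45641604 -0.04497717  0.03590325] [3.00117361 2.75781901 4.76675704]
```

View pics/c5.png

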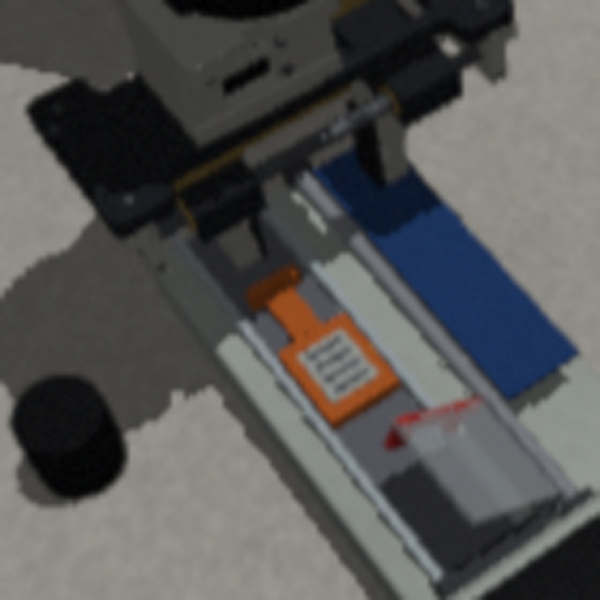

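The gate is now well open (lip raised at (400,420)) and the cassette is still in front of it. Next I push along the reader's x, watching the force.

```bash
python3 -m crank '[{"dx":0.005,"dy":-0.0005,"dz":-0.0005,"twist":0,"grip":0.41},{"dx":0.01,"dy":-0.001,"dz":-0.0005,"twist":0,"grip":0.41},{"dx":0.015,"dy":-0.0015,"dz":-0.0005,"twist":0,"grip":0.41},{"dx":0.02,"dy":-0.002,"dz":-0.0005,"twist":0,"grip":0.41},{"dx":0.025,"dy":-0.0026,"dz":-0.0005,"twist":0,"grip":0.41}]'; python3 -m crank '[{"dx":0.005,"dy":-0.0005,"dz":0,"twist":0,"grip":0.41},{"dx":0.01,"dy":-0.001,"dz":0,"twist":0,"grip":0.41},{"dx":0.015,"dy":-0.0015,"dz":0,"twist":0,"grip":0.41},{"dx":0.02,"dy":-0.002,"dz":0,"twist":0,"grip":0.41},{"dx":0.025,"dy":-0.0026,"dz":0,"twist":0,"grip":0.41}]'; python3 - <<'E'
from h import *
im=arm.grab_frame("scene"); cv2.imwrite("pics/scene5.png",im[:,:,::-1])
s=arm.get_state();print(s['eef_pos'],s['force'])
cv2.imwrite('pics/c6.png',cv2.resize(im[130:270,190:330,::-1],(600,600),interpolation=cv2.INTER_CUBIC))
E
```

```text
t: 3.83
eef_pos: [0.4773, -0.049, 0.0342]
ee_rot: [-3.139, -0.006, 3.038]
force: [-5.3, 0.4, 6.6]
width: 0.0618
gripper_force: 3.2
t: 4.25
eef_pos: [0.5022, -0.0516, 0.0341]
ee_rot: [-3.139, -0.006, 3.038]
force: [-4.6, 0.2, 5.9]
width: 0.0617
gripper_force: 3.2
[ 0.50338054 -0.05155723  0.03421785] [-2.01986363 -0.34447589  5.73878286]
```

View pics/c6.png

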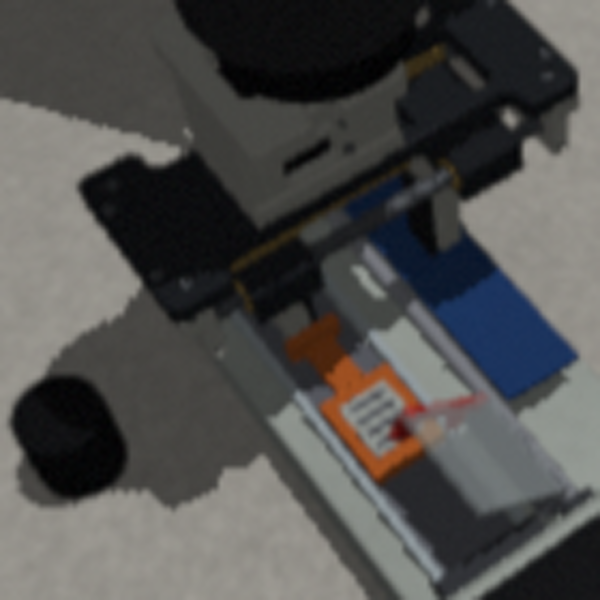

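The cassette is moving straight, with its front just entering under the raised lip at (400,430). About 52 mm remain.

```bash
python3 -m crank '[{"dx":0.005,"dy":-0.0005,"dz":0,"twist":0,"grip":0.41},{"dx":0.01,"dy":-0.001,"dz":0,"twist":0,"grip":0.41},{"dx":0.015,"dy":-0.0015,"dz":0,"twist":0,"grip":0.41},{"dx":0.02,"dy":-0.002,"dz":0,"twist":0,"grip":0.41},{"dx":0.025,"dy":-0.0026,"dz":0,"twist":0,"grip":0.41}]'; python3 -m crank '[{"dx":0.004,"dy":-0.0004,"dz":0,"twist":0,"grip":0.41},{"dx":0.008,"dy":-0.0008,"dz":0,"twist":0,"grip":0.41},{"dx":0.012,"dy":-0.0012,"dz":0,"twist":0,"grip":0.41},{"dx":0.016,"dy":-0.0016,"dz":0,"twist":0,"grip":0.41},{"dx":0.02,"dy":-0.002,"dz":0,"twist":0,"grip":0.41}]'
```

```text
t: 4.72
eef_pos: [0.5274, -0.054, 0.0341]
ee_rot: [-3.14, -0.006, 3.038]
force: [-4.6, 0.7, 5.9]
width: 0.0615
gripper_force: 3.1
t: 5.13
eef_pos: [0.5473, -0.056, 0.0341]
ee_rot: [-3.14, -0.006, 3.038]
force: [-4.8, 0.8, 5.3]
width: 0.0617
gripper_force: 3.1
```

Next, slow steps until the stop shows in the force.

```bash
python3 -m crank '[{"dx":0.001,"dy":-0.0001,"dz":0,"twist":0,"grip":0.41},{"dx":0.002,"dy":-0.0002,"dz":0,"twist":0,"grip":0.41},{"dx":0.003,"dy":-0.0003,"dz":0,"twist":0,"grip":0.41},{"dx":0.004,"dy":-0.0004,"dz":0,"twist":0,"grip":0.41},{"dx":0.005,"dy":-0.0005,"dz":0,"twist":0,"grip":0.41}]'
```

```text
t: 5.55
eef_pos: [0.5521, -0.0565, 0.0341]
ee_rot: [-3.14, -0.006, 3.038]
force: [-4.4, 1.8, 5.6]
width: 0.0618
gripper_force: 3.0
```

```bash
python3 -m crank '[{"dx":0.001,"dy":-0.0001,"dz":0,"twist":0,"grip":0.41},{"dx":0.002,"dy":-0.0002,"dz":0,"twist":0,"grip":0.41},{"dx":0.003,"dy":-0.0003,"dz":0,"twist":0,"grip":0.41},{"dx":0.003,"dy":-0.0003,"dz":0,"twist":0,"grip":0.41},{"dx":0.003,"dy":-0.0003,"dz":0,"twist":0,"grip":0.41}]'
```

```text
t: 5.97
eef_pos: [0.5554, -0.0568, 0.0341]
ee_rot: [-3.14, -0.006, 3.038]
force: [-4.1, 1.1, 5.3]
width: 0.0619
gripper_force: 2.9
```

```bash
python3 -m crank '[{"dx":0.0005,"dy":0,"dz":0,"twist":0,"grip":0.41},{"dx":0.001,"dy":-0.0001,"dz":0,"twist":0,"grip":0.41},{"dx":0.0015,"dy":-0.0002,"dz":0,"twist":0,"grip":0.41},{"dx":0.002,"dy":-0.0002,"dz":0,"twist":0,"grip":0.41},{"dx":0.002,"dy":-0.0002,"dz":0,"twist":0,"grip":0.41}]'
```

```text
t: 6.38
eef_pos: [0.5565, -0.057, 0.034]
ee_rot: [-3.14, -0.007, 3.038]
force: [-6.3, 1.3, 7.2]
width: 0.0614
gripper_force: 4.0
```

```bash
python3 -m crank '[{"dx":0.0005,"dy":0,"dz":0,"twist":0,"grip":0.41},{"dx":0.001,"dy":-0.0001,"dz":0,"twist":0,"grip":0.41},{"dx":0.0015,"dy":-0.0002,"dz":0,"twist":0,"grip":0.41},{"dx":0.002,"dy":-0.0002,"dz":0,"twist":0,"grip":0.41},{"dx":0.002,"dy":-0.0002,"dz":0,"twist":0,"grip":0.41}]'
```

```text
t: 6.8
eef_pos: [0.5567, -0.0571, 0.0337]
ee_rot: [-3.139, -0.011, 3.037]
force: [-11.2, 5.2, 11.4]
width: 0.0619
gripper_force: 6.9
```

The force has risen to 11 N with the tool stalled at reader x ≈ 9.5 mm. That puts the finger's front at about 19 to 20 mm, which matches the home position. I'll back off with the paddle held, then lift.

```bash
python3 -m crank '[{"dx":-0.002,"dy":0.0002,"dz":0,"twist":0,"grip":0.41},{"dx":-0.004,"dy":0.0004,"dz":0,"twist":0,"grip":0.41},{"dx":-0.007,"dy":0.0007,"dz":0,"twist":0,"grip":0.41},{"dx":-0.01,"dy":0.001,"dz":0,"twist":0,"grip":0.41},{"dx":-0.012,"dy":0.0012,"dz":0,"twist":0,"grip":0.41}]'; python3 - <<'E'
from h import *
im=arm.grab_frame("scene"); cv2.imwrite("pics/scene6.png",im[:,:,::-1]); print(arm.get_state()['force'])
cv2.imwrite('pics/c7.png',cv2.resize(im[150:270,210:330,::-1],(600,600),interpolation=cv2.INTER_CUBIC))
E
```

```text
t: 7.22
eef_pos: [0.5512, -0.0555, 0.0355]
ee_rot: [-3.141, 0.001, 3.039]
force: [4.5, -0.6, 4.3]
width: 0.0615
gripper_force: 2.5
[ 3.72312912 -0.23307286  4.95209763]
```

View pics/c7.png

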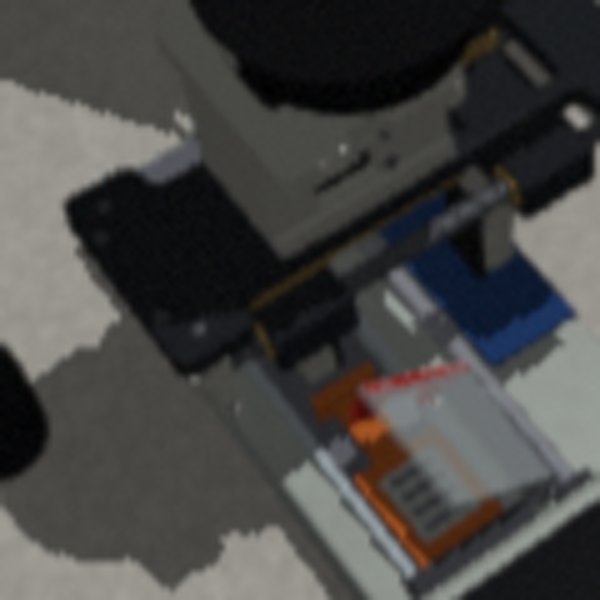

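The cassette is under the gate with the finger clear of the plate. Its front edge, (428,565) to (500,508), lies near the dark stop. I'll check this numerically before letting go.

```bash
python3 - <<'E'
from h import *
th=-.102; R=np.array([[np.cos(th),-np.sin(th)],[np.sin(th),np.cos(th)]]); o=np.array([.5479,-.0477])
F=lambda p,z:((onz('scene',p,z)[:2]-o)@R*1e3).round(1)
print('front now top edge',[F((210+u/5-.4,150+v/5-.4),.039) for u,v in((428,560),(500,505))])
print('front foot',F((210+428/5-.4,150+570/5-.4),.030))
print('front before (c5)',[F((190+u/4.286-.4,130+v/4.286-.4),.039) for u,v in((337,418),(400,380))])
print('plate now',[F((210+u/5-.4,150+v/5-.4),.042) for u,v in((313,397),(368,366))],'before',[F((190+u/4.286-.4,130+v/4.286-.4),.042) for u,v in((250,285),(297,266))])
print(F((210+415/5-.4,150+582/5-.4),.03),'stop foot right?')
E
```

```text
front now top edge [array([ 99.3, -59.4]), array([ 97.7, -27.1])]
front foot [ 98.8 -59.8]
front before (c5) [array([ 12.9, -59.4]), array([ 13.7, -27.4])]
plate now [array([ 22.2, -56.4]), array([ 23.7, -33.2])] before [array([-67.2, -53.8]), array([-63.2, -31.5])]
[ 99.7 -66. ] stop foot right?
```

The front is at about 99 mm and the plate at about 21 mm, so the cassette is home. I'll lift clear.

```bash
python3 -m crank '[{"dx":-0.001,"dy":0,"dz":0.006,"twist":0,"grip":0.41},{"dx":-0.001,"dy":0,"dz":0.014,"twist":0,"grip":0.41},{"dx":-0.001,"dy":0,"dz":0.024,"twist":0,"grip":0.41},{"dx":-0.001,"dy":0,"dz":0.04,"twist":0,"grip":0.41},{"dx":-0.001,"dy":0,"dz":0.06,"twist":0,"grip":0.41}]'; python3 -m crank '[{"dx":-0.02,"dy":0,"dz":0.03,"twist":0,"grip":0.41},{"dx":-0.05,"dy":0,"dz":0.06,"twist":0,"grip":0.41},{"dx":-0.08,"dy":0,"dz":0.09,"twist":0,"grip":0.41},{"dx":-0.1,"dy":0,"dz":0.1,"twist":0,"grip":0.41},{"dx":-0.1,"dy":0,"dz":0.1,"twist":0,"grip":0.41}]'; python3 -m crank '[{"dx":0,"dy":0,"dz":0,"twist":0,"grip":0.41},{"dx":0,"dy":0,"dz":0,"twist":0,"grip":0.41},{"dx":0,"dy":0,"dz":0,"twist":0,"grip":0.41},{"dx":0,"dy":0,"dz":0,"twist":0,"grip":0.41},{"dx":0,"dy":0,"dz":0,"twist":0,"grip":0.41}]'
python3 - <<'E'
from h import *
im=arm.grab_frame("scene"); cv2.imwrite("pics/scene7.png",im[:,:,::-1])
a=cv2.imread('pics/scene0.png')[:,:,::-1]
def red(i):
    h=cv2.cvtColor(i.copy(),cv2.COLOR_RGB2HSV); m=cv2.inRange(h,(0,90,80),(4,255,255))|cv2.inRange(h,(172,90,80),(180,255,255)); m=m[200:270,250:340]; p=np.argwhere(m); return len(p),p.mean(0)+[200,250] if len(p) else 0
print(red(a),red(im))
for i in(a,im):
    c=big(mask(i.copy(),'blue')); print(cv2.boxPoints(cv2.minAreaRect(c)).round(1).tolist(),cv2.contourArea(c))
c=big(mask(im,'orange')); print(cv2.boundingRect(c),cv2.contourArea(c))
E
```

```text
t: 7.68
eef_pos: [0.5477, -0.0554, 0.0949]
ee_rot: [-3.141, -0.004, 3.038]
force: [0.0, 0.1, 0.4]
width: 0.062
gripper_force: 0.0
t: 8.1
eef_pos: [0.4468, -0.0553, 0.1986]
ee_rot: [3.14, 0.003, 3.039]
force: [0.2, 0.1, -0.6]
width: 0.0619
gripper_force: 0.0
t: 8.52
eef_pos: [0.4497, -0.0551, 0.1941]
ee_rot: [-3.141, -0.002, 3.039]
force: [-0.4, -0.3, -0.6]
width: 0.0615
gripper_force: 0.0
(14, array([235.78571429, 285.92857143])) (15, array([235.73333333, 285.86666667]))
[[261.3999938964844, 167.8000030517578], [276.1000061035156, 155.1999969482422], [322.20001220703125, 208.89999389648438], [307.3999938964844, 221.5]] 1231.0
[[261.3999938964844, 167.8000030517578], [276.1000061035156, 155.1999969482422], [322.1000061035156, 208.89999389648438], [307.3999938964844, 221.5]] 1223.5
(277, 228, 10, 9) 38.0
```

The lip and paddle are back at their shut pixels, and the push plate sticks out in front of the gate. Handing in.

```bash
python3 -c "
from station import arm
print(arm.job_done())"
```

```text
the job is handed in; nothing more can be done
None
```

The cassette is home against the stop by my measurements (front within about 2 mm), the gate is shut behind it, the arm is clear, and the job was handed in at about 8.6 s; no verdict was returned.

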